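Dry-stroke check of a sauce portioner

TASK

Prove the freshly washed sauce portioner with one dry stroke before service: first click its grey selector knob round to the blue vent dot, then draw the plunger out by its red handle until the orange piston ring stands level with the green portion marker, not overshooting it by more than a finger's width, and hold it there for about two seconds. Ease the piston back under control (never let it snap), push the handle fully home and let go. Leave the marker and everything standing around the machine where they are.

Things in the scene. Friction and masses are not known exactly. Their poses are not given: they have to be found in the camera images.
- portioner: Fixed bench sauce portioner on a 130 x 470 mm base. Origin on the table below the barrel axis; the plunger is pulled along its own -y. Clear barrel, 68 mm diameter, axis 78 mm high at x = 0, y = -110 to 60 mm; end caps 100 mm wide, 120 mm high; gland to y = -142 mm. Spout and 8 mm high drip tray at the -x side by y = 109 mm. Two hoppers, 262 mm high, at y = 265, x = +-56 mm, radius 52 mm.
- selector (a joint): Knob angle in rad, growing clockwise seen from above. Seven click positions 0.5236 rad (30 deg) apart, 0 to 3.14; a click takes up to about 0.3 N m and past its crest the knob falls into the next position. Dots on the disc, in order: 0 small white, 1 red, 2 small white, 3 yellow, 4 small white, 5 BLUE vent (2.618 rad), 6 small white. Starts at one of clicks 1 to 3.
- selector_grip (a point): Grip point on the knob's upright axis (machine x = 0, y = 100 mm), 162 mm high. The knob is a grey bar 14 mm thick, 56 mm long, from 139 to 173 mm high, on a 58 mm round skirt (top 139 mm) over a 90 mm black disc. The white line on the bar points at the chosen dot: to machine -y at 0 rad, -x at 1.571. The point's y axis lies along the bar, white-lined end at -y, z up.
- plunger (a joint): How far the plunger rod with the red handle is drawn out, in m; 0 is fully home, hard stop at 0.125. Light seal drag of about 1 N holds it where it is left.
- handle (a point): Grip point of the red handle, an upright round post 22 mm in diameter on the end of the plunger rod, from 66 to 171 mm high with a 26 mm ball on top. The point is on the post's axis, 148 mm high, at machine x = 0, y = -192 mm when home; it moves along machine -y when drawn.
- piston (a joint): Piston travel in m, 0 home (start), growing towards machine -y, stop at 0.095. A spring (100 N/m, 6 N preload) pushes it home: 11 to 14 N at the marker. The coupling of rod and piston has 6 to 18 mm of unseen free play, new each time: the handle moves freely, then picks up the spring and takes the piston along. On the way back the piston seats before the handle is home.
- piston_ring (a point): Centre of the orange ring (8 mm wide, 63 mm diameter) on the piston inside the clear barrel, on the barrel axis; at machine y = +36 mm when home.
- portion_marker (a point): Green portion marker: two green clips 8 mm wide (tops 114 mm high) on the tie rods either side of the barrel. The point lies on the barrel axis midway between them, axes as the machine's. It is set 55 to 80 mm from the home ring towards the handle, new each time. The ring is level with it when both have the same machine y.
- cup: Steel portion cup, 68 mm wide, 42 mm high, on the drip tray under the spout. Origin at its foot. Leave alone.
- shaker: Aluminium shaker, 52 mm wide, 95 mm high, standing behind the barrel. Origin at its foot. Leave alone.
- squeeze_red: Red squeeze bottle, 62 mm wide, 170 mm high. Origin at its foot. Leave alone.
- squeeze_white: White squeeze bottle, 62 mm wide, 170 mm high. Origin at its foot. Leave alone.
- pan: Small steel pan 176 x 108 x 65 mm. Origin under its centre. Leave alone.
- spare_lid: Blue spare hopper lid, 104 mm wide, 28 mm high. Origin under its centre. Leave alone.
- timer: White kitchen timer 30 x 75 x 60 mm. Origin under its centre. Leave alone.

How it is judged (in metres and radians):
On the way, in this order (a step that is already met when the one before it is completed fails the run):
1. the selector is clicked to the blue dot (value of joint selector between 2.48799 and 2.74799 rad), for 0.3 s.
2. the orange ring is held level with the green marker (within 5 mm) (all of step 1 and y of piston_ring in the frame of portion_marker between -0.005 and 0.005 m), for 1.2 s.
3. the piston is back home and the handle pushed fully in (value of joint piston below 0.003 m and value of joint plunger below 0.004 m), for 0.2 s.
At the end, for the whole second after the job is handed in: The selector stands at the blue dot (within 0.13 rad), the piston is home (within 3 mm), the handle is pushed fully home (within 4 mm) and at rest, nothing is held (all of step 1 and all of step 3 and velocity of joint plunger below 0.01 m/s); the robot touches nothing.
It fails at once if the piston is drawn more than 10 mm while the selector is not at the blue dot (value of joint piston above 0.01 m and not (value of joint selector between 2.48799 and 2.74799 rad)).
It fails at once if the ring is drawn more than 14 mm past the marker (y of piston_ring in the frame of portion_marker below -0.014 m).
It fails at once if the piston snaps back (faster than 0.25 m/s) (velocity of joint piston below -0.25 m/s).
It fails at once if the portion marker is shifted by more than 4 mm (distance of portion_marker from where it was at the start of the episode above 0.004 m).
It fails at once if something standing around the machine is moved by more than 25 mm (distance of any of cup, shaker, squeeze_red, squeeze_white, pan, spare_lid, timer from where it was at the start of the episode above 0.025 m).
It also fails if it takes over 72 s, if anything falls off the work surface, if the arm or the gripper's body presses on something with over 40 N, if the wrist force passes 120 N, or if a joint passes its speed limit or range.

ROBOT

A 6-joint arm with a two-finger parallel gripper is mounted at the origin on the work surface. World frame = base frame: x ahead of the robot, y to its left, z up, the work surface at z = 0. Lengths are in mm, angles in rad, forces in N, time in s.
With the tool pointing down it reaches from about 350 to 975 mm from the base axis. Payload 7.1 kg.
Tool frame: the origin (TCP) lies between the finger pads; the fingertips stand 17 mm ahead of it and the grasp point (between the pads) lies 2 mm behind it (tip_reach is the y of the fingertips in the tool frame, in mm); y points along the fingers, x is the direction in which the jaws open and shut, and the axes are right-handed (so a half turn about y gives the same grasp; the last joint's range is limited). The gripper opens to 88 mm and grips with 3 to 60 N. Pads are 20 mm wide; open, the fingers measure 115 mm over their backs; the gripper's body (75 mm by 178 mm) begins 61 mm behind the grasp point.
Start: joints at [-1.155, 0.423, 1.63, -0, 1.089, -0.019], TCP at [263.283, -566.822, 239.675] pointing down, gripper open.
Joint ranges: [-3, 3], [-0.9, 2.11], [0.09, 2.58], [-1.31, 4.45], [0.11, 2.69], [-2.54, 2.54]. Speed limits (rad/s): [2.39, 2.39, 3.01, 3.14, 3.14, 3.14].

INTERFACE

Orientations are given as a rotation vector (axis times angle).
In Python, from workcell import get_obs, get_image, camera_model, close_job, silhouettes, tip_of, tip_reach gives the robot as it stands. The module is installed in compiled form; this text tells all that it offers.
- The arm moves only by the tool arm_command, never from a script. Its argument "targets" is a list of rows, each a list of 4 numbers: the shift along the tool's x, y, z in mm, then the turn about the tool's y in rad. A call has 1 to 20 rows; each row shifts and turns the commanded pose from where the row before left it, along the tool's axes as they then stand; what a row does not reach is not made up. A row lasts 1/12 s, in which the tool goes at most 41.7 mm and 7.16 degrees, less where a joint would pass 70% of its speed; a pose out of reach is approached as far as the arm can. A call is refused whole if a number of a shift passes 41.7 or a number of a turn 0.125, either way. A call with a gripper value outside its range is refused whole. "gripper" is the opening in per cent of the stroke, from 0 (shut) to 100 (fully open), set as the call begins (left out, the last holds). The fingers move at their own pace and stop on an object; the grip force is fixed at half the most. Time passes only in rows, so rows that do not move let the fingers close. It gives the time, the measured TCP pose, the force and the opening at its end, in the units of the state.
- get_obs(): the state, without advancing time (a new reading comes with each control period).
- get_image(name): name is "side" or "top"; returns the picture (480x640x3 uint8, blue, green, red); there is no depth.
- camera_model(name): a dict with "mtx" (3x3 intrinsics, pixels), "position" and "orientation" of the camera in the world. Camera axes: x right, y up, looking along -z (the intrinsics and any distortion apply to the point x, -y, -z); pixel columns grow to the right and rows downward; lengths in mm; the calibration is good to about 2 mm. A picture is of the moment at which its call begins. camera_model takes no time and is no camera call.
- close_job(): hands the job in, once; it reports no verdict.
Trained networks look in the newest picture that a camera, given by its name, has taken for a name from the list of things; names that differ only in an ending like _2 or _b are one class to them, and where a whole thing is asked for, a point or a joint stands for the part that bears it (a point fixed in the world has none). Each returns a list of dicts, best first, with "conf" (0 to 1); they miss things now and then, are a little off and sometimes report something else, mostly with a low value. They report only what shows in the picture. A call takes as long as a camera call.
- silhouettes(camera, thing): "pixels" (480x640 bool, what is visible of it) and "at" ([column, row] in pixels, amid what is visible of it).
- tip_of(camera, thing): "at" ([column, row] in pixels: a listed point, or the origin of a listed thing).
The state is a dict: "t": time; "qpos": joint angles; "qvel": joint speeds; "joint_torque": joint torques, N m; "ee_pos": TCP position; "orientation": TCP orientation; "ft_force": force on the tool from outside, world axes, zero at the start; "moment": the same for the moment, N m; "width": finger opening in mm.
Only numpy, scipy, OpenCV 4.12 (cv2) and the standard library are available. Lean on these libraries where they do the work, as an engineer would, in place of code of your own. Each camera call takes 0.05 s, during which the arm holds its last target. There are 200 camera calls.

## Working session

There is one attempt and no reset: what is moved stays moved. The work goes in short steps, Python scripts to look and compute and a tool call to move; the robot and the scene stay as the last step left them, time stands still between calls to the robot, and variables do not carry over. Pictures are saved under pics/ and viewed, about 8 in all and at most 12, crops included, and the job is handed in when it is done.

Besides the shell and the picture viewer there is one more tool, called in YAML: its name, and indented under it one key for each argument. arm_command: Moves the arm, as the interface text tells. Its arguments: {"type":"object","properties":{"targets":{"type":"array","items":{"type":"array","items":{"type":"number"}}},"gripper":{"type":"number"}},"required":["targets"]}

```bash
mkdir -p pics; cat > h.py <<'E'
import numpy as np, cv2
from scipy.spatial.transform import Rotation as R
from workcell import *
def cam(n):
    c=camera_model(n); o=np.array(c["orientation"],float)
    Rm=o if o.shape==(3,3) else (R.from_rotvec(o).as_matrix() if o.size==3 else R.from_quat(o).as_matrix())
    return np.array(c["mtx"],float),np.array(c["position"],float),Rm,c
def proj(n,P):
    K,p,Rm,c=cam(n); q=(np.atleast_2d(P)-p)@Rm; q=q*[1,-1,-1]; u=q@K.T; return u[:,:2]/u[:,2:]
def onz(n,uv,z):
    K,p,Rm,c=cam(n); d=np.linalg.solve(K,[uv[0],uv[1],1.])*[1,-1,-1]; d=Rm@d; return p+d*(z-p[2])/d[2]
E
python3 - <<'E'
from h import *
for n in("side","top"):
    print(camera_model(n)); cv2.imwrite(f"pics/{n}0.png",get_image(n))
    for t in("selector_grip","handle","piston_ring","portion_marker"):
        print(n,t,[(np.round(d["at"],1),round(d["conf"],2)) for d in tip_of(n,t)][:2])
print(get_obs())
E
```

```text
{'mtx': array([[456.65923903,   0.        , 319.60816069],
       [  0.        , 456.65923903, 241.46596181],
       [  0.        ,   0.        ,   1.        ]]), 'position': array([-252.91924059,  935.1993069 ,  838.81864152]), 'orientation': array([ 0.47933137, -1.24316885, -2.178265  ])}
side selector_grip [(array([267.1, 259.4]), 0.8)]
side handle [(array([323.8, 221.5]), 0.63)]
side piston_ring []
side portion_marker [(array([294.1, 262.2]), 0.62)]
{'mtx': array([[527.59038647,   0.        , 316.66006514],
       [  0.        , 527.59038647, 235.73423087],
       [  0.        ,   0.        ,   1.        ]]), 'position': array([ 376.50612884,   10.40053819, 1344.60778765]), 'orientation': array([ 0.10375264, -0.11830708, -1.55437454])}
top selector_grip [(array([230.4, 223.4]), 0.97)]
top handle [(array([357.4, 216.6]), 0.54)]
top piston_ring []
top portion_marker []
{'t': 0.5, 'qpos': array([-1.15500169e+00,  4.23118513e-01,  1.62995837e+00,  1.71556387e-05,
        1.08859335e+00, -1.89958101e-02]), 'qvel': array([-0.00044908, -0.00039196, -0.00108813,  0.00248376,  0.00216459,
       -0.00203478]), 'joint_torque': array([ 1.65111138e-03, -5.44140494e+01, -2.73814470e+01,  6.45604008e-02,
        1.76367344e-02, -2.23155160e-05]), 'ee_pos': array([ 263.27242072, -566.78976001,  239.6405153 ]), 'orientation': array([-1.38401459,  0.8832983 , -0.88320607]), 'ft_force': array([-0.54364837, -0.03840469, -0.14396735]), 'moment': array([ 0.00898894, -0.01802788,  0.01865486]), 'width': 87.7824375176261}
```

View pics/side0.png

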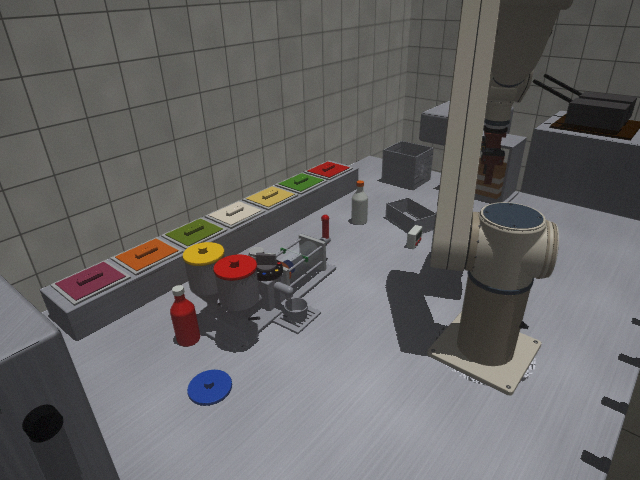

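View pics/top0.png

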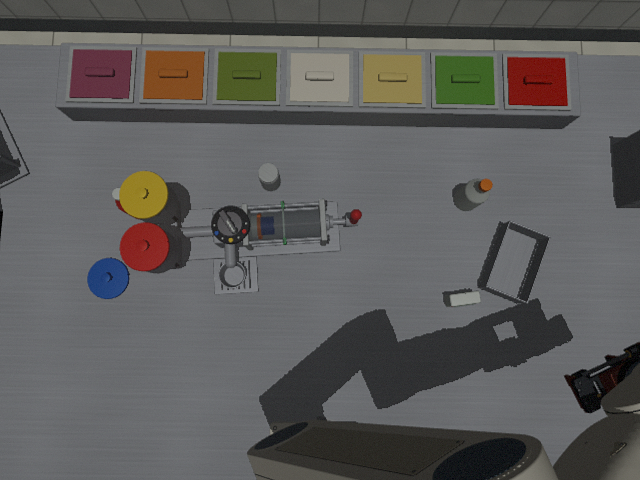

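The top view shows the machine with its barrel along the image's horizontal: knob at (230,224), green clips at column 284, orange ring at about column 262, and red handle at (355,216). I'll zoom in and fit its pose.

```bash
python3 - <<'E'
from h import *
im=cv2.imread("pics/top0.png")
cv2.imwrite("pics/topz.png",cv2.resize(im[180:300,190:380],None,fx=4.2,fy=4.2,interpolation=cv2.INTER_CUBIC))
from scipy.optimize import least_squares
obs=[("side",(267.1,259.4),(0,100,162),1),("side",(323.8,221.5),(0,-192,148),.6),("top",(230.4,223.4),(0,100,162),1),("top",(357.4,216.6),(0,-192,148),.5)]
for t in("selector_grip","handle"): print(t,[np.round(tip_of(c,t)[0]["at"],1) for c in("side","top")])
for c in("side","top"):
  s=silhouettes(c,"handle")
  for d in s[:1]:
    v,u=np.nonzero(d["pixels"]); print(c,"handle sil",u.min(),u.max(),v.min(),v.max(),d["conf"])
def W(x,P):
    a=x[2]; c,s=np.cos(a),np.sin(a); return np.array([x[0]+c*P[0]-s*P[1],x[1]+s*P[0]+c*P[1],P[2]])
f=lambda x:np.concatenate([w*(proj(n,W(x,P))[0]-uv) for n,uv,P,w in obs])
r=least_squares(f,[onz("top",(230.4,223.4),162)[0],onz("top",(230.4,223.4),162)[1]-100,0.],x_scale=[10,10,.05])
print(r.x,f(r.x).round(1))
E
```

```text
selector_grip [array([267.1, 259.4]), array([230.4, 223.4])]
handle [array([323.8, 221.5]), array([357.4, 216.6])]
side handle sil 320 330 215 242 0.68
top handle sil 333 361 209 225 0.51
[5.79129157e+02 1.00977308e+02 9.08084332e-02] [ 0.9 -3.2  1.4 -0.8 -1.8  0.2 -0.6 -0.7]
```

View pics/topz.png

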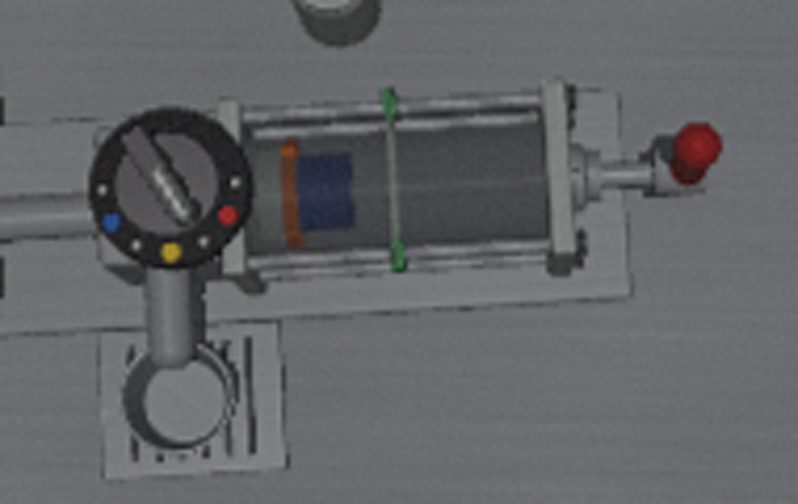

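```bash
cat >> h.py <<'E'
def W(x,P):
    a=x[2]; c,s=np.cos(a),np.sin(a); P=np.atleast_2d(P); return np.c_[x[0]+c*P[:,0]-s*P[:,1],x[1]+s*P[:,0]+c*P[:,1],P[:,2]]
E
python3 - <<'E'
from h import *
from scipy.optimize import least_squares
obs=[("side",(267.1,259.4),(0,100,162),1),("side",(323.8,221.5),(0,-192,148),.6),("top",(230.4,223.4),(0,100,162),1)]
def red(n,box):
    im=cv2.imread(f"pics/{n}0.png").astype(int); u0,v0,u1,v1=box; c=im[v0:v1,u0:u1]
    m=(c[...,2]>90)&(c[...,1]<60)&(c[...,0]<60); v,u=np.nonzero(m); print(n,u.min()+u0,u.max()+u0,v.min()+v0,v.max()+v0)
    return u+u0,v+v0
u,v=red("top",(340,200,370,230)); k=(v<=v.min()+9); ball_t=(u[k].mean(),v[k].mean())
u,v=red("side",(315,208,335,250)); k=(v<=v.min()+8); ball_s=(u[k].mean(),v[k].mean())
print(ball_t,ball_s)
obs+=[("top",ball_t,(0,-192,180),1),("side",ball_s,(0,-192,180),1)]
f=lambda x:np.concatenate([w*(proj(n,W(x,P))[0]-uv) for n,uv,P,w in obs])
r=least_squares(f,[579,101,.09],x_scale=[10,10,.05]);x=r.x
print(x,f(x).round(1))
a=np.linspace(0,6.283,60); S=4.2
for n,(u0,v0),fn in(("top",(190,180),"a"),("side",(240,200),"b")):
    im=cv2.resize(cv2.imread(f"pics/{n}0.png")[v0:v0+120,u0:u0+190],None,fx=S,fy=S,interpolation=cv2.INTER_CUBIC)
    im=np.clip(im*1.5,0,255).astype(np.uint8)
    def L(P,col): cv2.polylines(im,[np.int32((proj(n,W(x,P))-[u0,v0]+.5)*S)],False,col,1)
    L(np.c_[29*np.cos(a),100+29*np.sin(a),0*a+139],(255,255,0))
    for z in(120,):L([(-50,-110,z),(50,-110,z)],(0,255,255));L([(-50,60,z),(50,60,z)],(0,255,255))
    L([(0,-192,66),(0,-192,171)],(255,0,255)); L([(0,-142,78),(0,-110,78)],(255,0,255))
    L(np.c_[31.5*np.cos(a),0*a+36,78+31.5*np.sin(a)],(255,255,0))
    t=np.pi/3; d=np.array([-np.sin(t),-np.cos(t)])*28
    L([(-d[0],100-d[1],173),(d[0],100+d[1],173)],(0,255,0))
    L(np.array([(-65,-190,0),(65,-190,0)]),(255,255,255))
    cv2.imwrite(f"pics/ov_{fn}.png",im)
A,B=[cv2.imread(f"pics/ov_{c}.png") for c in"ab"]
cv2.imwrite("pics/ov.png",cv2.resize(np.vstack([A,B]),None,fx=.595,fy=.595) if 0 else np.vstack([A[:300],B[:300]]))
E
```

```text
top 352 360 210 218
side 321 328 215 219
(np.float64(356.0), np.float64(214.0597014925373)) (np.float64(324.8076923076923), np.float64(216.84615384615384))
[5.77633274e+02 1.04215827e+02 8.38882952e-02] [ 0.3 -2.6  1.4 -0.5 -3.3  0.6  0.  -0.3  1.2 -4.9]
```

View pics/ov.png

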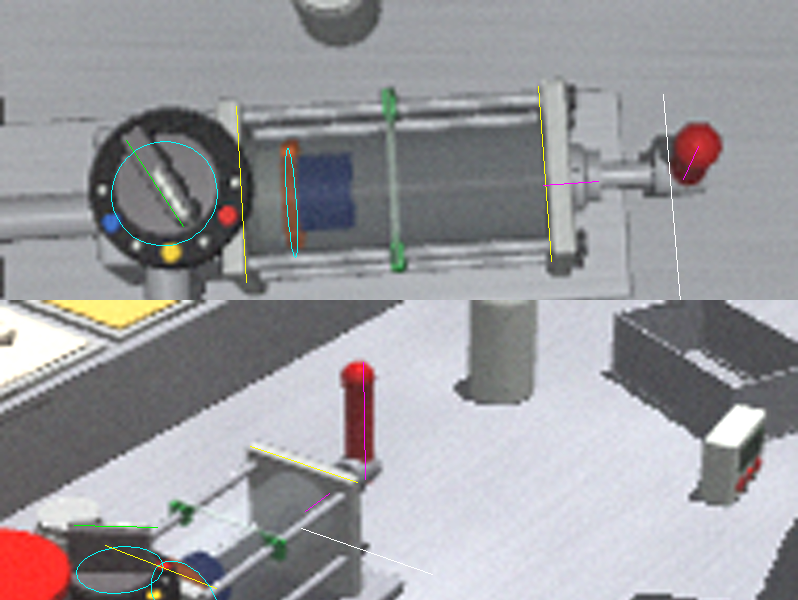

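```bash
python3 - <<'E'
from h import *
from scipy.optimize import least_squares
cr=lambda u,v,u0=190,v0=180:(u0+u/4.2-.5,v0+v/4.2-.5)
obs=[("side",(267.1,259.4),(0,100,162),.7),("side",(323.8,221.5),(0,-192,148),.7),("top",(230.4,223.4),(0,100,162),.7),
("top",cr(171,187.5),(0,100,131),1),("top",cr(162,175),(0,100,173),1),("top",(356,214.06),(0,-192,171),1),("side",(324.8,216.8),(0,-192,171),1),
("top",cr(292,195),(0,36,85),.7)]
f=lambda x:np.concatenate([w*(proj(n,W(x,P))[0]-uv) for n,uv,P,w in obs])
r=least_squares(f,[579,101,.09],x_scale=[10,10,.05],loss="soft_l1");x=r.x
print(x,f(x).round(1).reshape(-1,2).tolist())
np.save("x.npy",x)
print("grip",W(x,(0,100,162)),"handle",W(x,(0,-192,148)))
# marker: clips tops (crop px) at z 114 -> machine y
def M(P): a=x[2];d=np.array(P[:2])-x[:2];return np.array([np.cos(a)*d[0]+np.sin(a)*d[1],-np.sin(a)*d[0]+np.cos(a)*d[1]])
im=cv2.imread("pics/top0.png").astype(int);c=im
g=(c[...,1]>c[...,2]+30)&(c[...,1]>c[...,0]+30); g[:190]=0;g[260:]=0;g[:,:270]=0;g[:,300:]=0
for lo,hi in((190,212),(235,250)):
    v,u=np.nonzero(g[lo:hi]);print("clip",u.mean(),v.mean()+lo,M(onz("top",(u.mean(),v.mean()+lo),112)))
o=(c[...,2]>c[...,0]+40)&(c[...,2]>70);o[:,:252]=0;o[:,268:]=0;o[:205]=0;o[:240,:256]=o[:240,:256];o[245:]=0
for lo,hi in((210,222),(222,232),(232,242)):
    v,u=np.nonzero(o[lo:hi]);print("ring",len(u),u.mean(),v.mean()+lo,M(onz("top",(u.mean(),v.mean()+lo),90)))
print("R",R.from_rotvec(get_obs()["orientation"]).as_matrix().round(3))
for t in("cup","shaker","squeeze_red","squeeze_white","pan","timer"):
    d=tip_of("top",t); print(t,[onz("top",e["at"],0).round()[:2] for e in d[:1]])
E
```

```text
[5.80970248e+02 1.02666368e+02 7.92830015e-02] [[-0.2, -2.3], [1.4, -0.8], [-1.8, -0.7], [-0.3, 0.4], [-1.0, 0.4], [0.4, -0.6], [1.0, -2.8], [0.2, 0.0]]
grip [[573.05025138 202.35224308 162.        ]] handle [[596.17664209 -88.73051157 148.        ]]
clip 281.8888888888889 204.22222222222223 [ 44.27348637 -22.49272588]
clip 284.44444444444446 240.77777777777777 [-43.69024717 -23.4862813 ]
ring 24 258.375 217.20833333333334 [20.62337536 36.83059959]
ring 27 258.44444444444446 226.55555555555554 [-2.18518341 37.82459341]
ring 21 259.42857142857144 235.0 [-22.83532605  36.51404003]
R [[ 0.421  0.     0.907]
 [-0.907 -0.     0.421]
 [ 0.    -1.     0.   ]]
cup [array([461., 209.])]
shaker [array([710., 121.])]
squeeze_red []
squeeze_white [array([447., 529.])]
pan [array([ 510., -487.])]
timer [array([ 407., -361.])]
```

Pose fits: knob at click 2 (needs +90° clockwise), and the marker is about 59 mm from the ring. Moving to above the knob.

arm_command:
  targets:
    - [-16,-1,17,0]
    - [-16,-1,17,0]
    - [-16,-1,17,0]
    - [-16,-1,17,0]
    - [-16,-1,17,0]
    - [-16,-1,17,0]
    - [-16,-1,17,0]
    - [-16,-1,17,0]
    - [-16,-1,17,0]
    - [-16,-1,17,0]
    - [-16,-1,17,0]
    - [-16,-1,17,0]
    - [-16,-1,17,0]
    - [-16,-1,17,0]
    - [-16,-1,17,0]
    - [-16,-1,17,0]
    - [-16,-1,17,0]
    - [-16,-1,17,0]
    - [-16,-1,17,0]
    - [-16,-1,17,0]
  gripper: 70

```text
t: 2.77
ee_pos: [437.2, -132.3, 259.9]
orientation: [-1.384, 0.883, -0.884]
ft_force: [-0.5, 0.4, -0.2]
width: 61.6
```

arm_command:
  targets:
    - [-16,0,17,0]
    - [-16,0,17,0]
    - [-16,0,17,0]
    - [-16,0,17,0]
    - [-16,0,17,0]
    - [-16,0,17,0]
    - [-16,0,17,0]
    - [-16,0,17,0]
    - [-16,0,17,0]
    - [-16,0,17,0]
    - [-16,0,17,0]
    - [-16,0,17,0]
    - [-16,0,17,0]
    - [-16,0,17,0]
    - [-16,0,17,0]

```text
t: 4.02
ee_pos: [567.3, 192.9, 259.7]
orientation: [-1.384, 0.883, -0.883]
ft_force: [-0.0, -0.0, 0.0]
width: 61.6
```

arm_command:
  targets:
    - [0,0,0,-0.12]
    - [0,0,0,-0.12]
    - [0,0,0,-0.12]
    - [0,0,0,-0.12]
    - [0,0,0,-0.12]
    - [0,0,0,-0.12]
    - [0,0,0,-0.12]
    - [0,0,0,-0.12]
    - [0,0,0,-0.12]
    - [0,0,0,-0.12]
    - [0,0,0,-0.12]
    - [0,0,0,-0.12]
    - [0,0,0,-0.12]
    - [0,0,0,-0.12]
    - [0,0,0,-0.12]
    - [0,0,0,-0.12]
    - [0,0,0,-0.12]
    - [0,0,0,-0.12]
    - [0,0,0,-0.12]
    - [0,0,0,-0.12]

```text
t: 5.68
ee_pos: [567.0, 191.7, 259.7]
orientation: [-1.337, -0.985, 0.985]
ft_force: [-0.3, 0.4, -0.3]
width: 61.4
```

arm_command:
  targets:
    - [0,0,0,-0.12]
    - [0,0,0,-0.12]
    - [0,0,0,-0.12]
    - [0,0,0,-0.12]
    - [0,0,0,-0.12]
    - [0,0,0,-0.12]
    - [0,0,0,-0.12]
    - [0,0,0,-0.07]
    - [0,0,0,0]

```text
t: 6.43
ee_pos: [567.1, 191.7, 259.7]
orientation: [-0.859, -1.64, 1.64]
ft_force: [0.0, 0.4, -0.3]
width: 61.7
```

```bash
cat >> h.py <<'E'
def plan(target,az=None):
    "shift in tool axes (mm) to target xyz, and turn to tool-x azimuth az (deg)"
    o=get_obs(); Rm=R.from_rotvec(o["orientation"]).as_matrix(); a=np.degrees(np.arctan2(Rm[1,0],Rm[0,0]))
    print("t",round(o["t"],2),"pos",o["ee_pos"].round(1),"az",a.round(1),"down",Rm[:,1].round(3),"F",o["ft_force"].round(1),"M",o["moment"].round(2),"w",o["width"].__round__(1),"q6",round(o["qpos"][5],2))
    print("shift",(Rm.T@(np.array(target)-o["ee_pos"])).round(1),"turn",None if az is None else np.radians(a-az).round(3))
E
python3 - <<'E'
from h import *
plan((573,202.4,160),124.5)
cv2.imwrite("pics/t1.png",cv2.resize(get_image("side")[170:320,180:380],None,fx=4,fy=4,interpolation=cv2.INTER_CUBIC))
E
```

```text
t 6.43 pos [567.1 191.7 259.7] az 124.7 down [ 0.  0. -1.] F [ 0.   0.4 -0.3] M [ 0.1  -0.1  -0.02] w 61.7 q6 -1.87
shift [  5.4  99.7 -11. ] turn 0.003
```

View pics/t1.png

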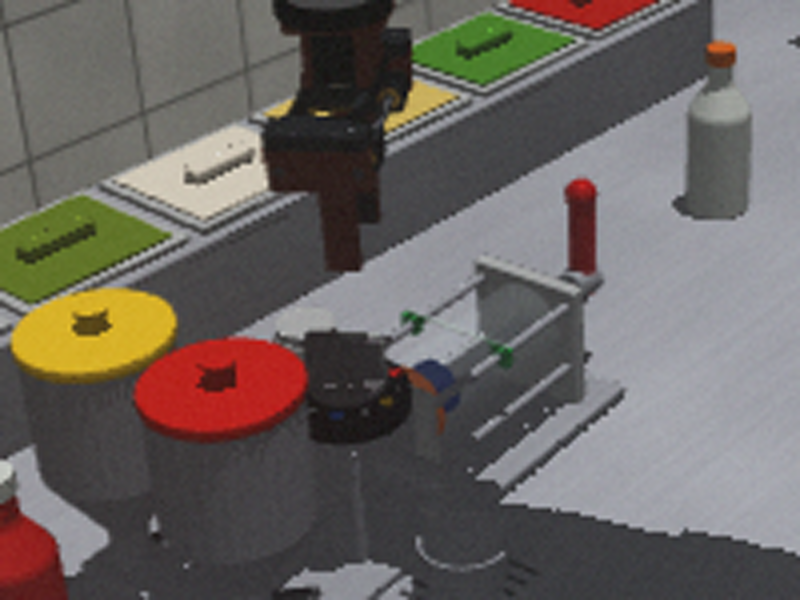

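The side view shows the gripper above the knob bar (knob about (345,360) in the crop), clear of the hoppers and correctly oriented. Descending.

arm_command:
  targets:
    - [1.8,10,-3.7,0]
    - [1.8,10,-3.7,0]
    - [1.8,10,-3.6,0]
    - [0,10,0,0]
    - [0,10,0,0]
    - [0,10,0,0]
    - [0,10,0,0]
    - [0,10,0,0]
    - [0,10,0,0]
    - [0,9.5,0,0]
    - [0,0,0,0]

```text
t: 7.4
ee_pos: [571.9, 201.9, 157.9]
orientation: [-0.858, -1.635, 1.64]
ft_force: [1.0, -0.4, -0.1]
width: 61.6
```

arm_command:
  targets:
    - [0,0,0,0]
    - [0,0,0,0]
    - [0,0,0,0]
    - [0,0,0,0]
    - [0,0,0,0]
    - [0,0,0,0]
    - [0,0,0,0]
  gripper: 0

```text
t: 7.98
ee_pos: [573.1, 202.4, 160.5]
orientation: [-0.861, -1.639, 1.638]
ft_force: [-0.6, 0.5, 1.0]
width: 18.5
```

```bash
python3 - <<'E'
from h import *
plan((573,202.4,160),124.5)
E
```

```text
t 7.98 pos [573.1 202.4 160.5] az 124.6 down [ 0.  0. -1.] F [-0.6  0.5  1. ] M [ 0.11 -0.15  0.02] w 18.5 q6 -1.85
shift [0.1 0.5 0.1] turn 0.001
```

arm_command:
  targets:
    - [0,0,0,0]
    - [0,0,0,0]
    - [0,0,0,0]
    - [0,0,0,0]

```text
t: 8.32
ee_pos: [572.9, 202.7, 160.4]
orientation: [-0.86, -1.638, 1.638]
ft_force: [-4.3, 3.1, 3.6]
width: 14.0
```

arm_command:
  targets:
    - [0,0,0,0.05]
    - [0,0,0,0.05]
    - [0,0,0,0.05]
    - [0,0,0,0.05]
    - [0,0,0,0.05]
    - [0,0,0,0.05]

```text
t: 8.82
ee_pos: [572.6, 203.3, 160.4]
orientation: [-1.05, -1.427, 1.426]
ft_force: [-3.3, 6.1, 4.8]
width: 13.9
```

```bash
python3 - <<'E'
from h import *
plan((573,202.4,160),124.5-90)
E
```

```text
t 8.82 pos [572.6 203.3 160.4] az 107.2 down [-0.001  0.001 -1.   ] F [-3.3  6.1  4.8] M [1.12 0.65 0.03] w 13.9 q6 -1.55
shift [-1.   0.4 -0.1] turn 1.269
```

arm_command:
  targets:
    - [0,0,0,0.07]
    - [0,0,0,0.07]
    - [0,0,0,0.07]
    - [0,0,0,0.07]
    - [0,0,0,0.07]
    - [0,0,0,0.07]
    - [0,0,0,0.07]
    - [0,0,0,0.07]
    - [0,0,0,0.07]
    - [0,0,0,0.07]
    - [0,0,0,0.07]
    - [0,0,0,0.07]
    - [0,0,0,0.07]
    - [0,0,0,0.07]
    - [0,0,0,0.07]
    - [0,0,0,0.07]
    - [0,0,0,0.07]
    - [0,0,0,0.07]
    - [0,0,0,0.01]
    - [0,0,0,0]

```text
t: 10.48
ee_pos: [573.5, 205.7, 160.4]
orientation: [-1.514, -0.474, 0.469]
ft_force: [-2.1, 15.9, -1.3]
width: 14.0
```

```bash
python3 - <<'E'
from h import *
plan((573,202.4,160),124.5-90)
E
```

```text
t 10.48 pos [573.5 205.7 160.4] az 34.5 down [ 0.002  0.005 -1.   ] F [-2.1 15.9 -1.3] M [ 2.84  0.26 -0.02] w 14.0 q6 -0.28
shift [-2.3  0.4 -2.5] turn 0.001
```

arm_command:
  targets:
    - [0,0,0,0]
    - [0,0,0,0]
    - [0,0,0,0]
    - [0,0,0,0]
    - [0,0,0,0]
    - [0,0,0,0]
    - [0,0,0,0]
    - [0,0,0,0]
  gripper: 60

```text
t: 11.15
ee_pos: [573.1, 202.2, 160.2]
orientation: [-1.519, -0.473, 0.473]
ft_force: [0.1, 0.9, 0.3]
width: 52.2
```

arm_command:
  targets:
    - [0,-6,0,0]
    - [0,-12,0,0]
    - [0,-15,0,0]
    - [0,-15,0,0]
    - [0,-15,0,0]
    - [0,-15,0,0]
    - [0,-15,0,0]
    - [0,-7,0,0]
    - [0,0,0,0]

```text
t: 11.9
ee_pos: [574.2, 202.8, 263.0]
orientation: [-1.518, -0.477, 0.47]
ft_force: [0.3, -0.1, 0.1]
width: 52.4
```

```bash
python3 - <<'E'
from h import *
x=np.load("x.npy"); plan(W(x,(0,-192,146))[0],0)
cv2.imwrite("pics/t2.png",cv2.resize(get_image("side")[220:320,220:380],None,fx=5,fy=5,interpolation=cv2.INTER_CUBIC))
E
```

```text
t 11.9 pos [574.2 202.8 263. ] az 34.6 down [ 0.004  0.001 -1.   ] F [ 0.3 -0.1  0.1] M [-0.02 -0.09 -0.01] w 52.4 q6 -0.28
shift [-148.   116.7 -252.3] turn 0.604
```

View pics/t2.png

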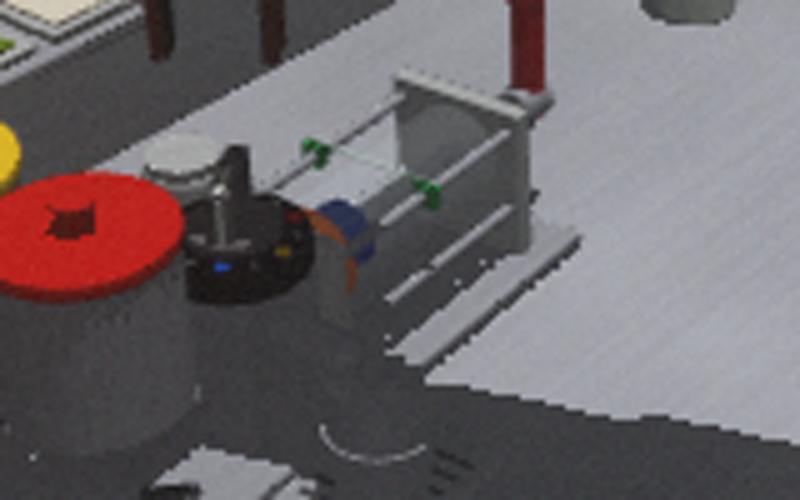

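The knob's white-lined end now points at the blue dot (at (222,267) in the crop), which confirms the vent position. Next I'll turn the jaws so they open along the machine's y axis and go to the handle.

arm_command:
  targets:
    - [0,0,0,-0.105]
    - [0,0,0,-0.105]
    - [0,0,0,-0.105]
    - [0,0,0,-0.105]
    - [0,0,0,-0.105]
    - [0,0,0,-0.105]
    - [0,0,0,-0.105]
    - [0,0,0,-0.105]
    - [0,0,0,-0.105]
    - [0,0,0,-0.1]

```text
t: 12.78
ee_pos: [572.4, 202.2, 259.0]
orientation: [-1.168, -1.269, 1.272]
ft_force: [-0.4, 0.3, 0.4]
width: 52.6
```

arm_command:
  targets:
    - [-20,0,0,0]
    - [-20,0,0,0]
    - [-20,0,0,0]
    - [-20,0,0,0]
    - [-20,0,0,0]
    - [-20,0,0,0]
    - [-20,0,0,0]
    - [-20,0,0,0]
    - [-20,0,0,0]
    - [-20,0,0,0]
    - [-20,0,0,0]
    - [-20,0,0,0]
    - [-20,0,0,0]
    - [-20,0,0,0]
    - [-10,0,1,0]
    - [0,0,0,0]
    - [0,0,0,0]

```text
t: 14.2
ee_pos: [594.2, -86.7, 259.5]
orientation: [-1.17, -1.265, 1.266]
ft_force: [-0.1, -0.2, 0.0]
width: 52.6
```

```bash
python3 - <<'E'
from h import *
x=np.load("x.npy"); plan(W(x,(0,-192,146))[0],94.5)
print(onz("top",(356,214.06),171), onz("side",(324.8,216.8),171))
cv2.imwrite("pics/t3.png",cv2.resize(np.hstack([get_image("side")[170:290,270:370],get_image("top")[160:280,320:420]]),None,fx=4,fy=4,interpolation=cv2.INTER_CUBIC))
E
```

```text
t 14.2 pos [594.2 -86.7 259.5] az 94.4 down [-0.001  0.001 -1.   ] F [-0.1 -0.2  0. ] M [ 0.1  -0.15 -0.05] w 52.6 q6 -1.81
shift [ -2.2 113.5  -1.9] turn -0.001
[594.73675724 -87.78129952 171.        ] [586.03887497 -71.45782904 171.        ]
```

View pics/t3.png

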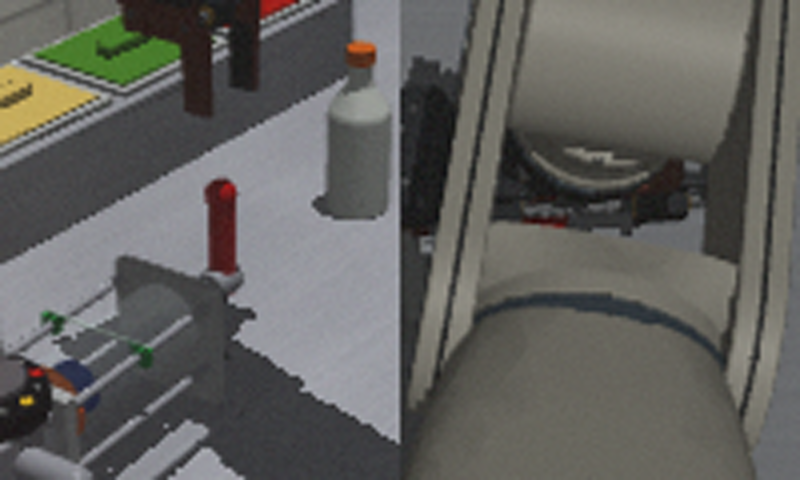

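Fingers are centred above the red post, the ball is at about (220,190) in the crop, and the way down is clear. Descending.

arm_command:
  targets:
    - [0,12,0,0]
    - [0,12,0,0]
    - [0,12,0,0]
    - [0,12,0,0]
    - [0,12,0,0]
    - [0,12,0,0]
    - [0,12,0,0]
    - [0,12,0,0]
    - [0,12,-0.5,0]
    - [0,5,0,0]
    - [0,0,0,0]

```text
t: 15.22
ee_pos: [594.4, -86.7, 145.5]
orientation: [-1.169, -1.265, 1.267]
ft_force: [-0.0, -0.4, -0.4]
width: 53.0
```

arm_command:
  targets:
    - [0,0,0,0]
    - [0,0,0,0]
    - [0,0,0,0]
    - [0,0,0,0]
    - [0,0,0,0]
    - [0,0,0,0]
    - [0,0,0,0]
    - [0,0,0,0]
  gripper: 0

```text
t: 15.88
ee_pos: [595.5, -87.1, 147.7]
orientation: [-1.172, -1.267, 1.267]
ft_force: [-0.1, -2.8, 4.2]
width: 21.7
```

```bash
cat >> h.py <<'E'
def M(P):
    x=np.load("x.npy"); a=x[2];d=np.array(P[:2])-x[:2];return np.array([np.cos(a)*d[0]+np.sin(a)*d[1],-np.sin(a)*d[0]+np.cos(a)*d[1]])
E
python3 - <<'E'
from h import *
x=np.load("x.npy"); plan(W(x,(0,-192,146))[0],94.5); print(M(get_obs()["ee_pos"]))
t=get_image("top");s=get_image("side")
cv2.imwrite("pics/t4.png",np.vstack([cv2.resize(t[190:260,230:330],None,fx=6,fy=4.2,interpolation=cv2.INTER_CUBIC),cv2.resize(s[225:300,260:360],None,fx=6,fy=4,interpolation=cv2.INTER_CUBIC)]))
E
```

```text
t 15.88 pos [595.5 -87.1 147.7] az 94.5 down [ 0.001 -0.    -1.   ] F [-0.1 -2.8  4.2] M [-0.37 -0.04  0.04] w 21.7 q6 -1.81
shift [-1.7  1.7 -0.5] turn -0.0
[  -0.53392756 -190.34123686]
```

View pics/t4.png

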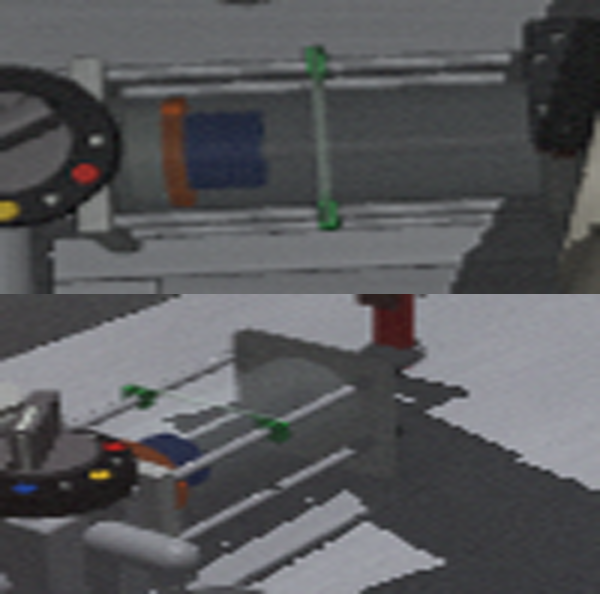

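Top view shows the orange ring at crop columns 162–190 and the green clips at 316–330, neither hidden. The handle is gripped (21.7 mm), so I'll write a ring-to-marker measurement and begin drawing.

```bash
cat >> h.py <<'E'
def gap():
    c=get_image("top").astype(float); b,g,r=c[...,0],c[...,1],c[...,2]
    wg=np.clip(np.minimum(g-r,g-b)-12,0,None); box=np.zeros_like(g); box[198:250,270:300]=1; wg*=box
    ym=[]
    for lo,hi in((198,213),(232,250)):
        w=wg[lo:hi]; v,u=np.mgrid[lo:hi,0:640]; ym.append(M(onz("top",((w*u).sum()/w.sum(),(w*v).sum()/w.sum()),112))[1])
    wo=np.clip(np.minimum(r-b,(r-g)*1.5)-20,0,None); o=np.zeros_like(g); o[212:241,250:312]=1; wo*=o
    yr=[]
    for v in range(214,239):
        w=wo[v]
        if w.sum()<30: continue
        u=(w*np.arange(640)).sum()/w.sum(); z=100
        for _ in range(4):
            p=M(onz("top",(u,v),z)); z=78+np.sqrt(max(31.5**2-p[0]**2,9))
        if abs(p[0])<26: yr.append(p[1])
    yr=np.array(yr); ob=get_obs()
    print("t",round(ob["t"],2),"clips",np.round(ym,1),"ring",np.median(yr).round(2),"sd",yr.std().round(2),len(yr),"ring-marker",(np.median(yr)-np.mean(ym)).round(2),"tcp",M(ob["ee_pos"]).round(1),"F",ob["ft_force"].round(1),"w",round(ob["width"],1))
E
python3 -c "from h import *; gap()"
```

```text
t 16.03 clips [-22.7 -23.3] ring 36.29 sd 0.33 21 ring-marker 59.3 tcp [  -0.6 -190.3] F [ 0.4 -3.   4.7] w 21.5
```

arm_command:
  targets:
    - [-3,0,0,0]
    - [-4,0,0,0]
    - [-4,0,0,0]
    - [-4,0,0,0]
    - [-4,0,0,0]
    - [-4,0,0,0]
    - [-4,0,0,0]
    - [-4,0,0,0]
    - [-4,0,0,0]
    - [-3,0,0,0]
    - [-2,0,0,0]
    - [0,0,0,0]

```text
t: 17.03
ee_pos: [598.4, -124.9, 147.6]
orientation: [-1.169, -1.268, 1.264]
ft_force: [-2.1, 7.5, 7.5]
width: 21.5
```

```bash
python3 -c "from h import *; gap()"
```

```text
t 17.08 clips [-22.7 -23.3] ring 11.35 sd 0.31 22 ring-marker 34.35 tcp [  -0.6 -228.2] F [-2.3  7.9  7.3] w 21.3
```

arm_command:
  targets:
    - [-3,0,0,0]
    - [-3,0,0,0]
    - [-3,0,0,0]
    - [-4,0,0,0]
    - [-4,0,0,0]
    - [-4,0,0,0]
    - [-3,0,0,0]
    - [-3,0,0,0]
    - [-2,0,0,0]
    - [0,0,0,0]
    - [0,0,0,0]

```text
t: 18.0
ee_pos: [600.6, -153.1, 147.6]
orientation: [-1.169, -1.268, 1.264]
ft_force: [-0.6, 10.5, 8.3]
width: 21.6
```

```bash
python3 -c "from h import *; gap()"
```

```text
t 18.05 clips [-22.7 -23.3] ring -16.47 sd 0.36 21 ring-marker 6.56 tcp [  -0.8 -256.5] F [-2.3  9.9  8.3] w 21.6
```

arm_command:
  targets:
    - [-2,0,0,0]
    - [-2,0,0,0]
    - [-1.5,0,0,0]
    - [-1,0,0,0]
    - [0,0,0,0]
    - [0,0,0,0]

```text
t: 18.55
ee_pos: [601.0, -159.2, 147.6]
orientation: [-1.168, -1.268, 1.264]
ft_force: [-1.5, 11.1, 8.3]
width: 21.4
```

```bash
python3 - <<'E'
from h import *
gap()
t=get_image("top");s=get_image("side")
cv2.imwrite("pics/t5.png",np.vstack([cv2.resize(t[190:260,230:330],None,fx=6,fy=4.2,interpolation=cv2.INTER_CUBIC),cv2.resize(s[225:300,260:360],None,fx=6,fy=4,interpolation=cv2.INTER_CUBIC)]))
E
```

```text
t 18.6 clips [-22.7 -23.3] ring -23.1 sd 1.06 12 ring-marker -0.1 tcp [  -0.8 -262.6] F [-1.6 11.3  9.3] w 21.4
```

View pics/t5.png

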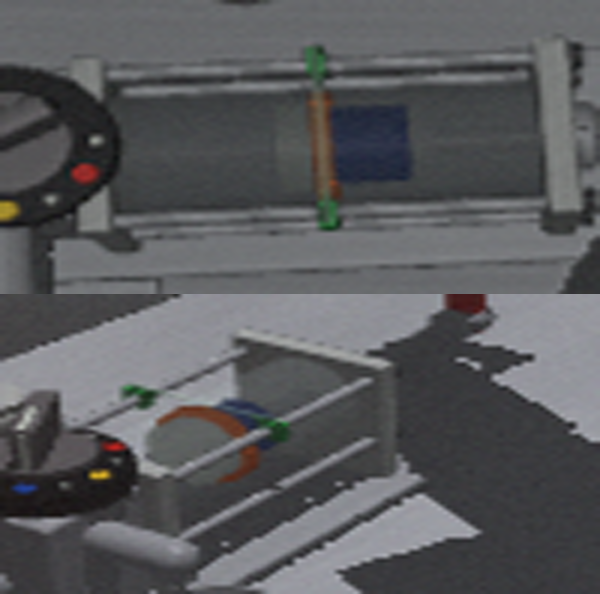

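The ring sits between the green clips in the top view (both at about column 322). Holding for 2 s, then easing back.

arm_command:
  targets:
    - [0,0,0,0]
    - [0,0,0,0]
    - [0,0,0,0]
    - [0,0,0,0]
    - [0,0,0,0]
    - [0,0,0,0]
    - [0,0,0,0]
    - [0,0,0,0]
    - [0,0,0,0]
    - [0,0,0,0]
    - [0,0,0,0]
    - [0,0,0,0]
    - [0,0,0,0]
    - [0,0,0,0]
    - [0,0,0,0]
    - [0,0,0,0]
    - [0,0,0,0]
    - [0,0,0,0]
    - [0,0,0,0]
    - [0,0,0,0]

```text
t: 20.37
ee_pos: [601.0, -159.2, 147.6]
orientation: [-1.168, -1.268, 1.264]
ft_force: [-1.7, 11.1, 9.3]
width: 21.6
```

```bash
python3 -c "from h import *; gap()"
```

```text
t 20.42 clips [-22.8 -23.3] ring -23.09 sd 1.26 13 ring-marker -0.06 tcp [  -0.8 -262.6] F [-1.6 11.6  8.4] w 21.4
```

arm_command:
  targets:
    - [0,0,0,0]
    - [0,0,0,0]
    - [0,0,0,0]
    - [0,0,0,0]
    - [2,0,0,0]
    - [3,0,0,0]
    - [4,0,0,0]
    - [4,0,0,0]
    - [4,0,0,0]
    - [4,0,0,0]
    - [4,0,0,0]
    - [4,0,0,0]
    - [4,0,0,0]
    - [4,0,0,0]
    - [4,0,0,0]
    - [4,0,0,0]
    - [4,0,0,0]
    - [3,0,0,0]
    - [2,0,0,0]
    - [0,0,0,0]

```text
t: 22.08
ee_pos: [597.0, -106.1, 147.6]
orientation: [-1.17, -1.268, 1.265]
ft_force: [-2.1, 7.5, 6.9]
width: 21.7
```

arm_command:
  targets:
    - [2,0,0,0]
    - [2,0,0,0]
    - [2,0,0,0]
    - [2,0,0,0]
    - [2,0,0,0]
    - [2,0,0,0]
    - [2,0,0,0]
    - [2,0,0,0]
    - [0,0,0,0]
    - [0,0,0,0]

```text
t: 22.92
ee_pos: [595.9, -91.7, 147.6]
orientation: [-1.171, -1.267, 1.266]
ft_force: [-0.7, 1.0, 6.1]
width: 21.6
```

```bash
python3 -c "from h import *; gap()"
```

```text
t 22.97 clips [-22.7 -23.3] ring 36.21 sd 0.36 21 ring-marker 59.21 tcp [  -0.6 -194.9] F [-0.5  0.7  6. ] w 21.4
```

arm_command:
  targets:
    - [1.5,0,0,0]
    - [1.5,0,0,0]
    - [1.5,0,0,0]
    - [1,0,0,0]
    - [0,0,0,0]
    - [0,0,0,0]

```text
t: 23.47
ee_pos: [595.5, -87.1, 147.7]
orientation: [-1.172, -1.267, 1.267]
ft_force: [-0.7, -3.2, 5.0]
width: 21.6
```

arm_command:
  targets:
    - [0.5,0,0,0]
    - [0.5,0,0,0]
    - [0,0,0,0]
    - [0,0,0,0]

```text
t: 23.8
ee_pos: [595.5, -87.0, 147.7]
orientation: [-1.173, -1.267, 1.268]
ft_force: [-0.6, -9.3, 4.8]
width: 21.2
```

```bash
python3 -c "from h import *; gap()"
```

```text
t 23.85 clips [-22.7 -23.3] ring 36.18 sd 0.36 21 ring-marker 59.2 tcp [  -0.5 -190.3] F [-0.4 -8.7  5. ] w 21.2
```

Stop felt (−9 N, no motion). Releasing and lifting.

arm_command:
  targets:
    - [0,0,0,0]
    - [0,0,0,0]
    - [0,0,0,0]
    - [0,0,0,0]
    - [0,0,0,0]
    - [0,0,0,0]
    - [0,0,0,0]
    - [0,0,0,0]
  gripper: 60

```text
t: 24.52
ee_pos: [595.1, -85.7, 147.1]
orientation: [-1.171, -1.267, 1.267]
ft_force: [-0.7, 0.2, 0.1]
width: 52.6
```

arm_command:
  targets:
    - [0,-6,0,0]
    - [0,-12,0,0]
    - [0,-15,0,0]
    - [0,-15,0,0]
    - [0,-15,0,0]
    - [0,-15,0,0]
    - [0,-15,0,0]
    - [0,-15,0,0]
    - [0,-8,0,0]
    - [0,0,0,0]

```text
t: 25.35
ee_pos: [596.3, -86.0, 266.2]
orientation: [-1.175, -1.27, 1.265]
ft_force: [-0.4, -0.3, -0.8]
width: 52.7
```

```bash
python3 - <<'E'
from h import *
gap()
s=get_image("side"); a=cv2.imread("pics/side0.png")
for n,im in(("before",a),("now",s)):
    c=im[205:260,310:340].astype(int); v,u=np.nonzero((c[...,2]>80)&(c[...,1]<60)&(c[...,0]<60)); print(n,u.mean().round(2)+310,v.mean().round(2)+205,len(u))
cv2.imwrite("pics/t6.png",cv2.resize(s[160:340,160:400],None,fx=3.3,fy=3.3,interpolation=cv2.INTER_CUBIC))
E
```

```text
t 25.4 clips [-22.7 -23.4] ring 36.22 sd 0.33 21 ring-marker 59.24 tcp [  -0.3 -189.1] F [-0.2 -0.  -1. ] w 52.7
before 325.69 222.1 49
now 327.0 223.87 39
```

View pics/t6.png

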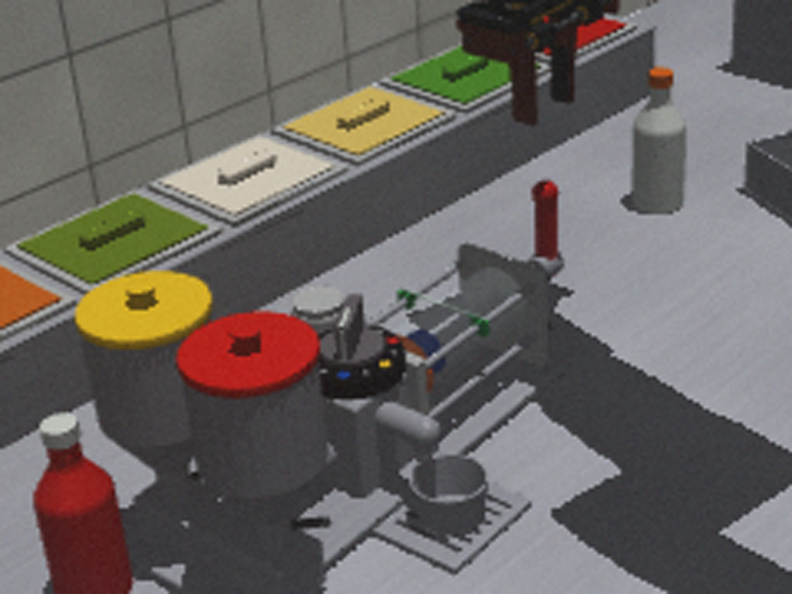

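The knob is at the blue dot, ring home, handle in its original place, and the objects are undisturbed. Handing in.

```bash
python3 -c "from h import *; print(close_job())"
```

```text
the job is handed in; nothing more can be done
None
```

I turned the selector three clicks to the blue vent dot and drew the plunger until the ring was level with the marker. After holding it there for about 2 s, I eased it back, pushed the handle home and let go. The job was handed in at about 25 s of the 72 s allowed; it reports no verdict.

- **Selector:** the last side picture shows the knob pointing at the blue dot, and the jaw angle had turned the full 90°.
- **Hold:** the ring measured 0.1 mm from the marker at both the start and the end of the hold.
- **Return:** I drew back at no more than about 50 mm/s. The ring reads 36.2 mm (36 mm is home), and the handle met its stop with about 9 N and no further movement.
- **Surroundings:** the clips read the same as at the start to 0.1 mm. The cup, red bottle and white bottle look undisturbed in the last picture, but I did not re-measure any of the objects.

**Checks that disagreed:**
- **Handle position:** a red-pixel check of the handle showed a 1–2 pixel shift from the first picture. I put it down to the arm's shadow, because the stop contact and the before/after crops show the handle home.
- **Knob position:** while turning, the knob pushed the gripper sideways with up to 16 N. That suggests my position for it was about 3 mm off.

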